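Cull the misshapen biscuits from the baking tray

ROBOT

A 6-joint arm with a two-finger parallel gripper is mounted at the origin on the work surface. World frame = base frame: x ahead of the robot, y to its left, z up, the work surface at z = 0. Lengths are in m, angles in rad, forces in N, time in s.
With the tool pointing down it reaches from about 0.275 to 0.975 m from the base axis. Payload 8.4 kg.
Tool frame: the origin (TCP) lies at the very end of the fingers, on their centre line; the grasp point (between the pads) lies 19 mm behind it; x points along the fingers, y is the direction in which the jaws open and shut, and the axes are right-handed (so a half turn about x gives the same grasp; the last joint's range is limited). The gripper opens to 92 mm and grips with 3 to 60 N. Pads are 20 mm wide; open, the fingers measure 128 mm over their backs; the gripper's body (75 mm by 189 mm) begins 69 mm behind the grasp point.
Start: joints at [1.343, 0.353, 1.633, -0, 1.155, -0.002], TCP at [0.14, 0.609, 0.215] pointing down, gripper open.
Joint ranges: [-2.63, 2.63], [-0.92, 2.1], [0.06, 2.66], [-1.3, 4.44], [0, 2.69], [-3.02, 3.02]. Speed limits (rad/s): [2.22, 2.22, 2.79, 3.14, 3.14, 3.14].

INTERFACE

Orientations are given as a 3x3 rotation matrix whose columns are the frame's x, y, z axes.
In Python, from plant import get_obs, cams, ticket gives the robot as it stands.
- The arm moves only by the shell command python3 -m inch 'ROWS' [OPENING] [FORCE]. ROWS is JSON, one flat list of numbers, 6 for each row, row after row: the shift along the tool's x, y, z in m, then the turn, a rotation vector about the tool's x, y, z in degrees. In form: [tx, ty, tz, wx, wy, wz, tx, ty, tz, wx, wy, wz, ...]. A call has exactly 10 rows; each row shifts and turns the pose as measured when the row begins, along the tool's axes as they then stand; what a row does not reach is not made up. A row lasts 1/8 s, in which the tool goes at most 62.5 mm and 10.7 degrees, less where a joint would pass 70% of its speed; a pose out of reach is approached as far as the arm can. A call with a gripper value outside its range is refused whole. OPENING is the finger opening in m, from 0 to 0.0919, set as the call begins (- or left out, the last holds). The fingers move at their own pace and stop on an object; FORCE is the grip in N (left out, the last holds). Time passes only in rows, so rows that do not move let the fingers close, or fill a call up. It gives the time, the measured TCP pose, the force and the opening at its end, in the units of the state.
- get_obs(): the state, without advancing time (a new reading comes with each control period).
- cams.capture(name): name is "side" or "top" or "wrist"; returns a dict with "frame" (400x640x3 uint8, blue, green, red), "fx", "fy", "cx", "cy" (pixels), "origin" and "orientation" of the camera in the world. Camera axes: x right, y down, z forward; pixel columns grow to the right and rows downward; lengths in m; the calibration is good to about 2 mm. A picture is of the moment at which its call begins. There is no depth.
- ticket.finish_job(): hands the job in, once; it reports no verdict.
Trained networks look in a picture, given as the dict that the camera call returned (one of the last four; its "shot" number tells which), for a name from the list of things; names that differ only in an ending like _2 or _b are one class to them, and where a whole thing is asked for, a point or a joint stands for the part that bears it (a point fixed in the world has none). Each returns a list of dicts, best first, with "confidence" (0 to 1); they miss things now and then, are a little off and sometimes report something else, mostly with a low value. They report only what shows in the picture. A call takes as long as a camera call. They do not tell look-alikes from the thing itself.
- cams.recognise(query, picture): "centre" ([x, y, z] in m, in the coordinates of the camera as it stood for that picture, good to about 4 mm: the middle of the surface that is visible of it).
- cams.regions_of(query, picture): "pixels" (400x640 bool, what is visible of it).
- cams.tip_of(query, picture): "centre" ([x, y, z] in m, in the coordinates of the camera as it stood for that picture, good to about 4 mm: a listed point, or the origin of a listed thing).
The state is a dict: "time_s": time; "joint_pos": joint angles; "joint_velocities": joint speeds; "effort": joint torques, N m; "ee_pos": TCP position; "eef_rot": TCP orientation; "force": force on the tool from outside, world axes, zero at the start; "ft_torque": the same for the moment, N m; "grip_width": opening from 0.0 (shut) to 1.0 (fully open).
Only numpy, scipy, OpenCV 4.12 (cv2) and the standard library are available. Lean on these libraries where they do the work, as an engineer would, in place of code of your own. Each camera call takes 0.05 s, during which the arm holds its last target.

TASK

Two of the hard-baked biscuits on the baking tray came out misshapen: two that fused together into one double piece, and one that is only a broken half. Pick both out of the batch and put them in the white rejects tub; none of the good round biscuits may end up in the tub.

Things in the scene. Friction and masses are not known exactly. Their poses are not given: they have to be found in the camera images.
- twin_mid (a point): loose fused double biscuit on the tray, any yaw: two round domed lobes joined in a figure of eight, 88 mm long (its x axis), 48 wide (y), 32 tall, flat underneath, up to 80 g. Point: its centre at the waist, 16 mm above its underside; z up. Gripped there across y, flat fingers bear on both lobes about 46 mm apart. Neighbours (round domes 54 to 59 mm across, 34 tall): centres 80 mm away or more.
- half_mid (a point): loose broken half of a round domed biscuit, on the tray, any yaw: 29 mm from its flat upright broken face to its round back (its x axis, +x to the back), 58 along the face (y), 34 tall, flat underneath, up to 30 g. Point: 14.5 mm behind the middle of the face, 17 mm above its underside; z up. Gripped along x it is 29 mm thick. Neighbours' centres: 80 mm away or more.
- tub: white open rejects tub, fixed and empty, to the robot's left of the tray: 220 mm long (its x axis), 160 wide (y), 60 tall, walls and floor 4 thick. Origin: centre of its underside, on the table; z up. The baking tray (dark steel, fixed, 250 x 340 mm, its floor 3 mm above the table, rim 11 mm high) holds the two misshapen and four good round biscuits, about 95 mm apart.
There are look-alikes about, which are no part of the job. Leave any blue look-alike of the part that bears half_mid alone.

How it is judged:
By the outcome, as a careful person would: the job done as asked, in the order asked, and still so for the second after the job is handed in, with the robot touching nothing.
It also fails if it takes over 59 s, if anything falls off the work surface, if the arm or the gripper's body presses on something with over 40 N, if the wrist force passes 120 N, or if a joint passes its speed limit or range.

## Working session

There is one attempt and no reset: what is moved stays moved. The work goes in short steps, Python scripts to look and compute and a shell command to move; the robot and the scene stay as the last step left them, time stands still between calls to the robot, and variables do not carry over. Pictures are saved under pics/ and viewed, and the job is handed in when it is done.

```bash
mkdir -p pics
cat > h.py <<'E'
import numpy as np, cv2
from plant import get_obs, cams, ticket
def w(p,c): return np.array(c["origin"])+np.array(c["orientation"])@np.array(p)
def px(P,c):
    q=np.array(c["orientation"]).T@(np.array(P)-np.array(c["origin"])); return (c["fx"]*q[0]/q[2]+c["cx"],c["fy"]*q[1]/q[2]+c["cy"])
def onplane(u,v,z,c):
    d=np.array(c["orientation"])@np.array([(u-c["cx"])/c["fx"],(v-c["cy"])/c["fy"],1]); o=np.array(c["origin"]); return o+d*(z-o[2])/d[2]
E
python3 - <<'E'
from h import *
np.set_printoptions(precision=3,suppress=True)
for n in ("top","side"):
    c=cams.capture(n); cv2.imwrite(f"pics/{n}0.png",c["frame"])
    for q in ("twin_mid","half_mid","tub"):
        for r in cams.tip_of(q,c)[:4]:
            print(n,q,round(r["confidence"],2),w(r["centre"],c),np.round(px(w(r["centre"],c),c)))
print(get_obs())
E
```

```text
top twin_mid 0.61 [ 0.585 -0.03   0.019] [334. 172.]
top half_mid 0.74 [ 0.505 -0.218  0.02 ] [415. 207.]
top half_mid 0.66 [ 0.395 -0.361  0.017] [478. 255.]
top half_mid 0.59 [0.495 0.278 0.002] [205. 210.]
top tub 0.65 [0.495 0.28  0.002] [204. 210.]
side twin_mid 0.58 [ 0.586 -0.035  0.026] [343. 191.]
side half_mid 0.55 [ 0.395 -0.366  0.02 ] [323. 317.]
side half_mid 0.5 [ 0.502 -0.22   0.02 ] [343. 249.]
side tub 0.96 [ 0.501  0.281 -0.   ] [281. 144.]
{'time_s': 0.4, 'joint_pos': array([ 1.343,  0.353,  1.633,  0.   ,  1.155, -0.002]), 'joint_velocities': array([ 0.   , -0.001, -0.001,  0.   ,  0.001,  0.002]), 'effort': array([ -0.001, -59.317, -33.415,   0.07 ,   0.018,  -0.   ]), 'ee_pos': array([0.14 , 0.609, 0.214]), 'eef_rot': array([[-0.   ,  0.224,  0.975],
       [-0.   ,  0.975, -0.224],
       [-1.   , -0.   , -0.   ]]), 'force': array([ 0.701,  0.14 , -0.104]), 'ft_torque': array([0.053, 0.042, 0.004]), 'grip_width': 1.0014396053892225}
```

View pics/top0.png

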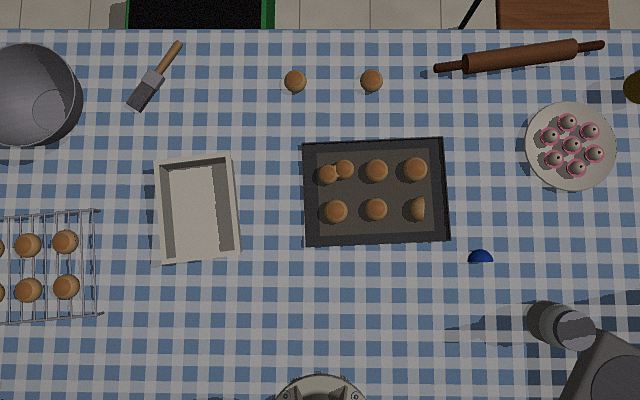

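View pics/side0.png

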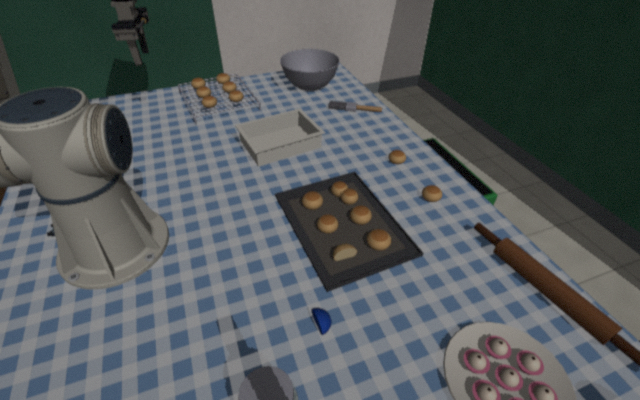

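Run:
```python
import cv2,numpy as np
t=cv2.imread("pics/top0.png")[100:290,260:500]
cv2.imwrite("pics/top0crop.png",cv2.resize(t,None,fx=3.1,fy=3.1,interpolation=cv2.INTER_CUBIC))
```

```text
(no output)
```

View pics/top0crop.png

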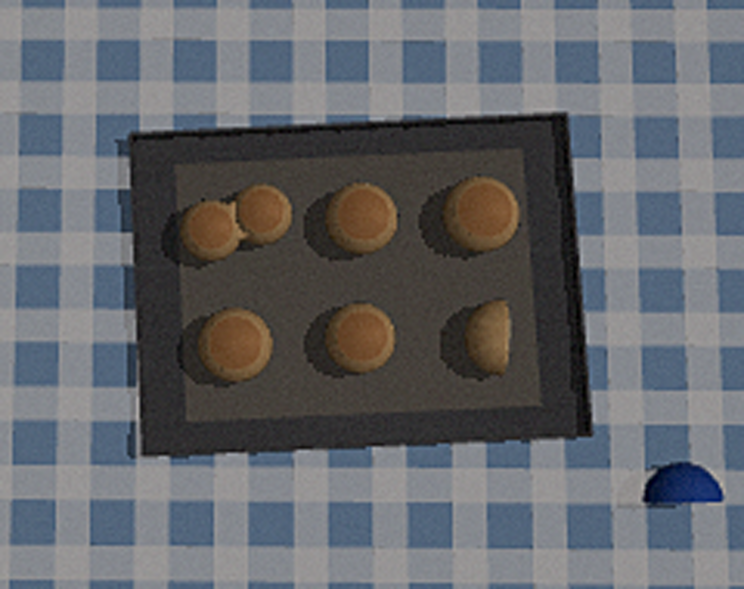

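The twin is at about (336,172) px in top, the only figure of eight in the tray. The half is at (418,209), the only D-shaped brown biscuit in the tray. The blue D at (481,256) is the look-alike and stays put, and the net's half_mid hit at (205,210) is really the tub. Next: the yaws.

Run:
```python
from h import *
np.set_printoptions(precision=3,suppress=True)
for n in ("top","side"):
    c=cams.capture(n)
    print(n,c["origin"],c["fx"])
    for q in ("twin_mid","half_mid","tub"):
        for r in cams.regions_of(q,c)[:3]:
            v,u=np.nonzero(r["pixels"]); 
            P=np.array([onplane(a,b,0.06 if q=="tub" else .012,c)[:2] for a,b in zip(u,v)])
            rect=cv2.minAreaRect((P*1000).astype(np.float32))
            m=P.mean(0); e,V=np.linalg.eigh(np.cov(P.T))
            print(n,q,round(r["confidence"],2),len(u),u.mean(),v.mean(),m,"long axis deg",np.degrees(np.arctan2(V[1,1],V[0,1])),rect)
```

```text
top [ 0.412 -0.008  0.938] 395.4518809466787
top twin_mid 0.93 623 335.6950240770465 171.3338683788122 [ 0.589 -0.034] long axis deg 108.45247659115168 ((589.1516723632812, -34.15918731689453), (47.9571647644043, 87.33464050292969), 18.115127563476562)
top half_mid 0.77 281 479.70106761565836 256.2348754448399 [ 0.392 -0.368] long axis deg 88.4723811380962 ((393.4461975097656, -367.14898681640625), (29.864757537841797, 57.919097900390625), 0.43052172660827637)
top half_mid 0.67 279 417.21505376344084 208.34767025089604 [ 0.502 -0.226] long axis deg 177.27212052597486 ((502.1011962890625, -223.8351593017578), (30.48056411743164, 54.50410461425781), 88.87361907958984)
top half_mid 0.59 8528 196.9484052532833 207.18796904315198 [0.502 0.293] long axis deg -172.8207082027956 ((503.4976501464844, 294.0042724609375), (253.41932678222656, 194.8461456298828), 7.247315883636475)
top tub 0.72 8360 196.8638755980861 207.3114832535885 [0.497 0.278] long axis deg -172.1851585261659 ((499.113525390625, 278.0798645019531), (238.02137756347656, 180.38406372070312), 7.514194011688232)
side [ 0.24  -0
[... 157 characters left out ...]
8, -26.890079498291016), (58.50586700439453, 101.03839874267578), 16.506364822387695)
side half_mid 0.75 277 343.3862815884477 251.5812274368231 [ 0.504 -0.221] long axis deg -170.88812494011714 ((503.8356628417969, -219.3968505859375), (57.0528678894043, 40.942867279052734), 1.7002761363983154)
side half_mid 0.72 368 321.32608695652175 319.1875 [ 0.392 -0.365] long axis deg 87.28000070350623 ((393.7779541015625, -364.46612548828125), (31.681644439697266, 61.11455154418945), 1.4421360492706299)
side tub 0.81 3239 280.08243284964493 135.6980549552331 [0.491 0.241] long axis deg 47.26760571052097 ((496.79736328125, 248.77169799804688), (253.2637176513672, 250.4407958984375), 6.564172267913818)
```

```bash
python3 -m inch '[0,-0.0375,0.0414,0,0,0, 0,-0.0375,0.0414,0,0,0, 0,-0.0375,0.0414,0,0,0, 0,-0.0375,0.0414,0,0,0, 0,-0.0375,0.0414,0,0,0, 0,-0.0375,0.0414,0,0,0, 0,-0.0375,0.0414,0,0,0, 0,-0.0375,0.0414,0,0,0, 0,-0.0375,0.0414,0,0,0, 0,-0.0375,0.0414,0,0,0]' 0.062 20
```

```text
time_s: 2.05
ee_pos: [0.4686, 0.1417, 0.2158]
eef_rot: [[0.006, 0.217, 0.976], [0.005, 0.976, -0.217], [-1.0, 0.006, 0.004]]
force: [1.5, 0.1, 0.2]
grip_width: 0.677
```

```bash
python3 -m inch '[0,-0.036,0.038,0,0,0, 0,-0.036,0.038,0,0,0, 0,-0.036,0.038,0,0,0, 0,-0.036,0.038,0,0,0, 0,0,0,10,0,0, 0,0,0,10,0,0, 0,0,0,10,0,0, 0,0,0,10,0,0, 0,0,0,10,0,0, 0,0,0,10,0,0]'
cat > look.py <<'E'
from h import *
import sys
np.set_printoptions(precision=4,suppress=True)
q,tag=sys.argv[1:3]
c=cams.capture("wrist"); f=c["frame"].copy()
for r in cams.tip_of(q,c)[:3]: print("tip",round(r["confidence"],2),w(r["centre"],c),np.round(px(w(r["centre"],c),c)))
for r in cams.regions_of(q,c)[:2]:
    m=r["pixels"].astype(np.uint8); v,u=np.nonzero(m)
    P=np.array([onplane(a,b,.013,c)[:2] for a,b in zip(u,v)])
    print("reg",round(r["confidence"],2),len(u),u.mean(),v.mean(),cv2.minAreaRect((P*1000).astype(np.float32)))
    cs,_=cv2.findContours(m,cv2.RETR_EXTERNAL,cv2.CHAIN_APPROX_NONE); cv2.drawContours(f,cs,-1,(0,255,0),1)
print("cam",c["origin"]); o=get_obs(); print(o["ee_pos"],o["eef_rot"],o["time_s"],o["joint_pos"])
cv2.imwrite(f"pics/{tag}.png",f)
E
python3 look.py twin_mid w1
```

```text
time_s: 3.3
ee_pos: [0.5917, -0.0436, 0.2162]
eef_rot: [[0.009, 0.965, 0.263], [0.005, 0.263, -0.965], [-1.0, 0.01, -0.003]]
force: [-0.1, -0.7, -0.4]
grip_width: 0.67
tip 0.96 [ 0.5891 -0.032   0.0193] [311. 168.]
reg 0.83 2446 310.1676206050695 166.79803761242846 ((588.27734375, -34.31081771850586), (47.09014892578125, 87.87897491455078), 17.72263526916504)
cam [0.569  0.0343 0.3864]
[ 0.5917 -0.0436  0.2162] [[ 0.0091  0.9624  0.2714]
 [ 0.0054  0.2714 -0.9625]
 [-0.9999  0.0102 -0.0027]] 3.45 [-0.0797  0.2978  1.7083  0.0067  1.1269 -0.3574]
```

View pics/w1.png

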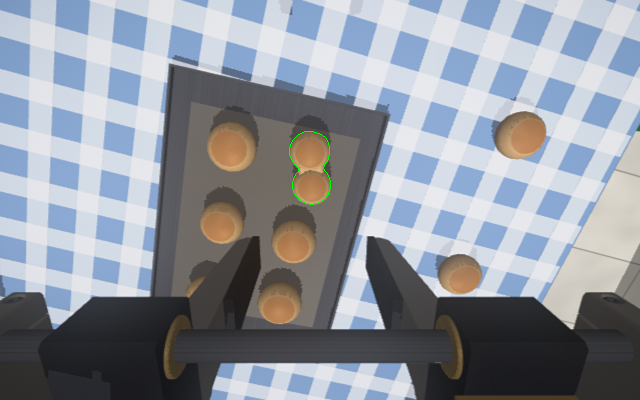

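The wrist picture shows the twin at (311,168), with 88 x 47 mm measured, which matches. Aligning and coming down to just above it.

```bash
python3 -m inch '[0,0,-0.011,-2.1,-0.2,-0.6, 0.03,0,0,0,0,0, 0.03,0,0,0,0,0, 0.03,0,0,0,0,0, 0.03,0,0,0,0,0, 0.03,0,0,0,0,0, 0,0,0,0,0,0, 0,0,0,0,0,0, 0,0,0,0,0,0, 0,0,0,0,0,0]' 0.060; python3 look.py twin_mid w2
```

```text
time_s: 4.7
ee_pos: [0.5909, -0.0279, 0.0667]
eef_rot: [[0.004, 0.939, 0.343], [-0.002, 0.343, -0.939], [-1.0, 0.003, 0.003]]
force: [-0.2, -0.2, -0.3]
grip_width: 0.65
tip 0.84 [ 0.5891 -0.0324  0.0179] [308. 226.]
reg 0.63 6032 306.38279177718834 223.4428050397878 ((589.0853881835938, -35.427734375), (47.857540130615234, 89.99790954589844), 19.254161834716797)
cam [0.5625 0.0491 0.2364]
[ 0.5906 -0.028   0.0663] [[ 0.0034  0.9395  0.3425]
 [-0.0022  0.3425 -0.9395]
 [-1.      0.0025  0.0032]] 4.85 [-0.0487  0.4765  1.8241 -0.0027  0.8375 -0.3965]
```

View pics/w2.png

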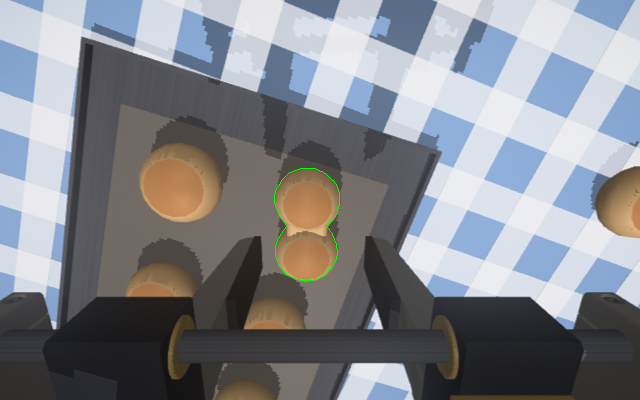

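```bash
python3 -m inch '[0,-0.003,0.004,1,0,0, 0,0,0,0,0,0, 0,0,0,0,0,0, 0.015,0,0,0,0,0, 0.015,0,0,0,0,0, 0.005,0,0,0,0,0, 0,0,0,0,0,0, 0,0,0,0,0,0, 0,0,0,0,0,0, 0,0,0,0,0,0]'; python3 -c "
from h import *
print(get_obs()['ee_pos'])"
```

```text
time_s: 6.1
ee_pos: [0.5888, -0.0333, 0.0284]
eef_rot: [[0.003, 0.946, 0.325], [-0.002, 0.325, -0.946], [-1.0, 0.002, 0.003]]
force: [0.0, -0.6, -1.0]
grip_width: 0.652
[ 0.58884957 -0.03334105  0.0284044 ]
```

```bash
python3 -m inch '[0.008,0,0,0,0,0, 0.007,0,0,0,0,0, 0.004,0,0,0,0,0, 0,0,0,0,0,0, 0,0,0,0,0,0, 0,0,0,0,0,0, 0,0,0,0,0,0, 0,0,0,0,0,0, 0,0,0,0,0,0, 0,0,0,0,0,0]'
```

```text
time_s: 7.35
ee_pos: [0.5893, -0.0334, 0.0086]
eef_rot: [[0.004, 0.946, 0.325], [-0.002, 0.325, -0.946], [-1.0, 0.003, 0.003]]
force: [0.3, -0.3, -0.5]
grip_width: 0.651
```

```bash
python3 -m inch '[0.0025,0,0,0,0,0, 0,0,0,0,0,0, 0,0,0,0,0,0, 0,0,0,0,0,0, 0,0,0,0,0,0, 0,0,0,0,0,0, 0,0,0,0,0,0, 0,0,0,0,0,0, 0,0,0,0,0,0, 0,0,0,0,0,0]'; python3 -m inch '[0,0,0,0,0,0, 0,0,0,0,0,0, 0,0,0,0,0,0, 0,0,0,0,0,0, 0,0,0,0,0,0, 0,0,0,0,0,0, -0.02,0,0,0,0,0, -0.02,0,0,0,0,0, -0.02,0,0,0,0,0, -0.02,0,0,0,0,0]' 0 20; python3 look.py twin_mid w3
```

```text
time_s: 8.6
ee_pos: [0.5893, -0.0334, 0.0059]
eef_rot: [[0.004, 0.946, 0.325], [-0.002, 0.325, -0.946], [-1.0, 0.003, 0.003]]
force: [-0.7, -0.5, 0.3]
grip_width: 0.655
time_s: 9.85
ee_pos: [0.5882, -0.0331, 0.0905]
eef_rot: [[0.002, 0.946, 0.325], [-0.002, 0.325, -0.946], [-1.0, 0.001, 0.002]]
force: [-0.6, 1.3, -0.5]
grip_width: 0.453
tip 0.98 [ 0.5882 -0.0348  0.1019] [311. 263.]
reg 0.86 10721 312.70459845163697 253.66542300158568 ((603.0147705078125, -76.222900390625), (73.08999633789062, 139.73577880859375), 18.93463706970215)
cam [0.5617 0.0444 0.2602]
[ 0.5891 -0.0332  0.0904] [[ 0.0042  0.9458  0.3248]
 [-0.0022  0.3248 -0.9458]
 [-1.      0.0032  0.0034]] 10.0 [-0.0577  0.4412  1.8143 -0.0025  0.8818 -0.3869]
```

View pics/w3.png

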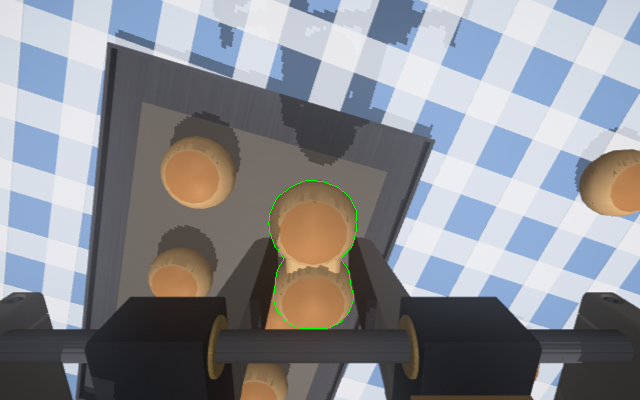

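The twin is held, stopped at 41.7 mm opening and lifted clear. Carrying it to the tub.

```bash
python3 -m inch '[-0.015,0.0063,-0.02,0,0,0, -0.015,0.0063,-0.04,0,0,0, 0,0.0063,-0.04,0,0,0, 0,0.0063,-0.04,0,0,0, 0,0.0063,-0.04,0,0,0, 0,0.0063,-0.04,0,0,0, 0,0.0063,-0.04,0,0,0, 0,0.0063,-0.035,0,0,0, 0,0,-0.015,0,0,0, 0,0,0,0,0,0]'
python3 - <<'E'
from h import *
c=cams.capture("top"); cv2.imwrite("pics/t2.png",c["frame"])
for r in cams.tip_of("tub",c)[:1]: print(r["confidence"],w(r["centre"],c))
o=get_obs();print(o["ee_pos"],o["grip_width"])
E
```

```text
time_s: 11.25
ee_pos: [0.5293, 0.294, 0.1216]
eef_rot: [[-0.0, 0.945, 0.326], [-0.001, 0.326, -0.945], [-1.0, -0.001, 0.001]]
force: [0.3, -0.3, -1.0]
grip_width: 0.451
0.8 [0.49844625 0.27964487 0.00489007]
[0.52995418 0.29270417 0.12163732] 0.4494600812614787
```

View pics/t2.png

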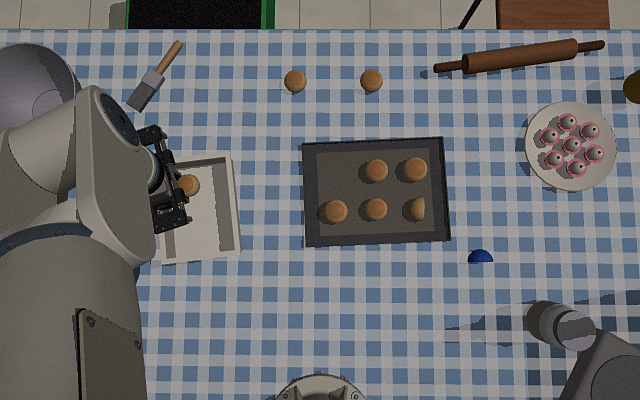

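The twin shows over the tub at (188,185), inside the walls. Lowering and releasing.

```bash
python3 -m inch '[0,0,0.006,0,0,0, 0.03,0,0,0,0,0, 0.03,0,0,0,0,0, 0.025,0,0,0,0,0, 0.01,0,0,0,0,0, 0.008,0,0,0,0,0, 0,0,0,0,0,0, 0,0,0,0,0,0, 0,0,0,0,0,0, 0,0,0,0,0,0]'
```

```text
time_s: 12.6
ee_pos: [0.5372, 0.28, 0.0198]
eef_rot: [[0.005, 0.949, 0.317], [0.0, 0.317, -0.949], [-1.0, 0.005, 0.002]]
force: [0.6, 0.4, -1.1]
grip_width: 0.451
```

```bash
python3 -m inch '[0.004,0,0,0,0,0, 0.004,0,0,0,0,0, 0,0,0,0,0,0, 0,0,0,0,0,0, 0,0,0,0,0,0, 0,0,0,0,0,0, 0,0,0,0,0,0, 0,0,0,0,0,0, 0,0,0,0,0,0, 0,0,0,0,0,0]';  python3 -m inch '[0,0,0,0,0,0, 0,0,0,0,0,0, 0,0,0,0,0,0, 0,0,0,0,0,0, -0.015,0,0,0,0,0, -0.03,0,0,0,0,0, -0.04,0,0,0,0,0, -0.04,0,0,0,0,0, -0.04,0,0,0,0,0, 0,0,0,0,0,0]' 0.056
```

```text
time_s: 13.85
ee_pos: [0.5373, 0.2802, 0.0115]
eef_rot: [[0.006, 0.948, 0.317], [0.0, 0.317, -0.948], [-1.0, 0.006, 0.002]]
force: [-0.3, -0.8, -1.9]
grip_width: 0.452
time_s: 15.1
ee_pos: [0.5368, 0.2804, 0.187]
eef_rot: [[0.009, 0.948, 0.317], [0.002, 0.317, -0.948], [-1.0, 0.009, 0.001]]
force: [1.0, 0.3, 0.7]
grip_width: 0.608
```

```bash
python3 -m inch '[0,-0.0191,0.0464,0,0,0, 0,-0.0191,0.0464,0,0,0, 0,-0.0191,0.0464,0,0,0, 0,-0.0191,0.0464,0,0,0, 0,-0.0191,0.0464,0,0,0, 0,-0.0191,0.0464,0,0,0, 0,-0.0191,0.0464,0,0,0, 0,-0.0191,0.0464,0,0,0, 0,-0.0191,0.0464,0,0,0, 0,-0.0191,0.0464,0,0,0]';  python3 -m inch '[0,0,0,-10,0,0, 0,0,0,-10,0,0, 0,0,0,-10,0,0, 0,0,0,-10,0,0, 0,0,0,-10,0,0, 0,0,0,-10,0,0, 0,0,0,-10,0,0, 0,0,0,0,0,0, 0,0,0,0,0,0, 0,0,0,0,0,0]'; python3 look.py half_mid w4
python3 -c "
from h import *
c=cams.capture('top'); cv2.imwrite('pics/t3.png',c['frame'])"
```

```text
time_s: 16.35
ee_pos: [0.4985, -0.2318, 0.1839]
eef_rot: [[0.006, 0.946, 0.323], [0.003, 0.323, -0.946], [-1.0, 0.007, -0.001]]
force: [1.4, -0.5, -0.1]
grip_width: 0.605
time_s: 17.6
ee_pos: [0.4928, -0.2342, 0.1799]
eef_rot: [[-0.002, -0.005, 1.0], [0.007, 1.0, 0.005], [-1.0, 0.007, -0.002]]
force: [-0.6, 0.3, 0.8]
grip_width: 0.609
tip 0.88 [ 0.3965 -0.3646  0.0144] [181.  89.]
tip 0.6 [ 0.5015 -0.2186  0.0219] [327. 194.]
reg 0.75 1092 323.31868131868134 192.5952380952381 ((503.3790283203125, -219.5749969482422), (57.79084777832031, 29.58159065246582), 0.2307203710079193)
reg 0.59 1613 178.46621202727837 83.1828890266584 ((393.5101623535156, -367.27813720703125), (30.79924201965332, 59.056514739990234), 0.30997225642204285)
cam [ 0.4115 -0.2362  0.35  ]
[ 0.4929 -0.2343  0.18  ] [[-0.0016 -0.006   1.    ]
 [ 0.0066  1.      0.006 ]
 [-1.      0.0067 -0.0015]] 17.75 [-0.45    0.2703  1.8349  0.0061  1.0407 -2.0299]
```

View pics/w4.png

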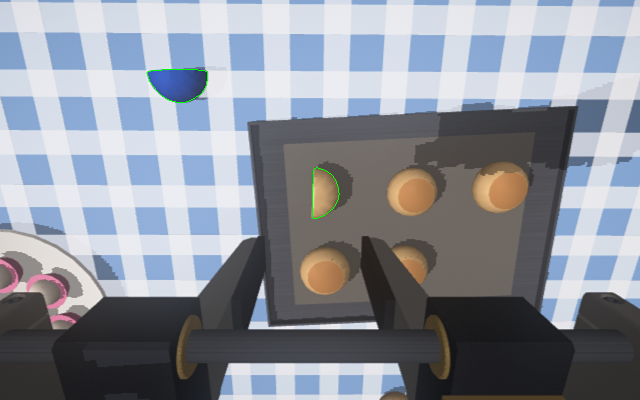

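View pics/t3.png

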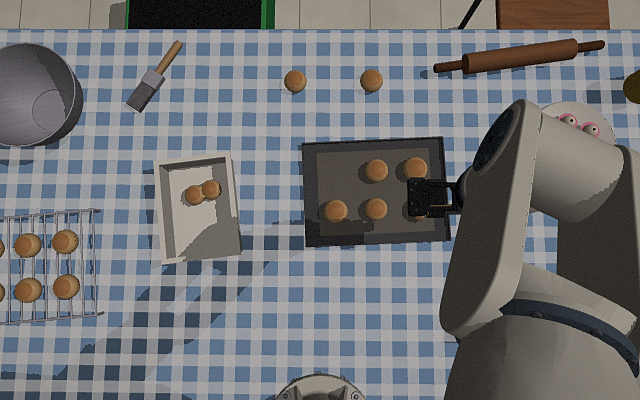

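The half in the wrist picture is the brown D at (324,192), on the tray. The blue one at (178,83) on the cloth is left alone. Region size 58 x 29.6 mm matches. The top view shows the twin lying in the tub at (203,191).

```bash
python3 -m inch '[0,0.0145,0.0095,0,-0.1,-0.4, 0,0,0,0,0,0, 0.03,0,0,0,0,0, 0.03,0,0,0,0,0, 0.03,0,0,0,0,0, 0.02,0,0,0,0,0, 0,0,0,0,0,0, 0,0,0,0,0,0, 0,0,0,0,0,0, 0,0,0,0,0,0]' 0.045; python3 look.py half_mid w5
```

```text
time_s: 19.05
ee_pos: [0.5036, -0.2233, 0.0704]
eef_rot: [[0.005, -0.005, 1.0], [-0.003, 1.0, 0.005], [-1.0, -0.003, 0.005]]
force: [-0.6, 0.3, 0.7]
grip_width: 0.492
tip 0.96 [ 0.5029 -0.2164  0.0194] [323. 219.]
tip 0.91 [ 0.397  -0.3604  0.0159] [103.  63.]
reg 0.71 2416 314.8932119205298 216.79470198675497 ((504.7287902832031, -220.1266632080078), (30.61241912841797, 60.41899871826172), 87.63245391845703)
reg 0.56 4344 92.6263812154696 51.75920810313075 ((391.9172668457031, -369.0931701660156), (63.30192565917969, 33.951812744140625), 84.83100891113281)
cam [ 0.4212 -0.2235  0.24  ]
[ 0.5035 -0.2231  0.0701] [[ 0.0043 -0.0051  1.    ]
 [-0.0032  1.      0.0052]
 [-1.     -0.0032  0.0043]] 19.2 [-0.4191  0.4194  1.9127 -0.0016  0.8043 -1.994 ]
```

View pics/w5.png

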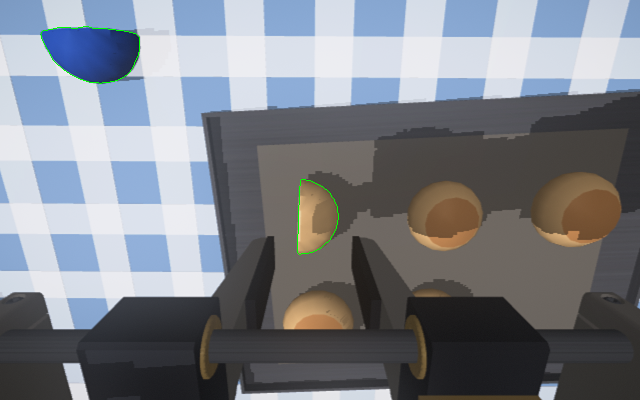

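```bash
python3 -m inch '[0,0.004,0,0,0,0, 0,0,0,0,0,0, 0.015,0,0,0,0,0, 0.015,0,0,0,0,0, 0.01,0,0,0,0,0, 0.006,0,0,0,0,0, 0.004,0,0,0,0,0, 0.003,0,0,0,0,0, 0,0,0,0,0,0, 0,0,0,0,0,0]'
```

```text
time_s: 20.45
ee_pos: [0.5034, -0.2188, 0.0128]
eef_rot: [[0.003, -0.005, 1.0], [-0.003, 1.0, 0.005], [-1.0, -0.003, 0.003]]
force: [0.5, 0.9, 0.2]
grip_width: 0.49
```

```bash
python3 -m inch '[0.004,0,0,0,0,0, 0.003,0,0,0,0,0, 0,0,0,0,0,0, 0,0,0,0,0,0, 0,0,0,0,0,0, 0,0,0,0,0,0, 0,0,0,0,0,0, 0,0,0,0,0,0, 0,0,0,0,0,0, 0,0,0,0,0,0]'; python3 -m inch '[0,0,0,0,0,0, 0,0,0,0,0,0, 0,0,0,0,0,0, 0,0,0,0,0,0, 0,0,0,0,0,0, 0,0,0,0,0,0, -0.01,0,0,0,0,0, -0.02,0,0,0,0,0, -0.03,0,0,0,0,0, -0.03,0,0,0,0,0]' 0 15; python3 look.py half_mid w6
```

```text
time_s: 21.7
ee_pos: [0.5038, -0.219, 0.0059]
eef_rot: [[0.004, -0.005, 1.0], [-0.003, 1.0, 0.005], [-1.0, -0.003, 0.004]]
force: [-0.6, 0.1, -0.4]
grip_width: 0.491
time_s: 22.95
ee_pos: [0.5019, -0.218, 0.0979]
eef_rot: [[0.0, -0.005, 1.0], [-0.001, 1.0, 0.005], [-1.0, -0.001, 0.0]]
force: [0.2, -0.1, -1.0]
grip_width: 0.307
tip 0.94 [ 0.4998 -0.2166  0.1155] [316. 262.]
reg 0.82 3266 111.38916105327618 61.469687691365586 ((392.5821228027344, -367.5224304199219), (32.77253341674805, 61.50420379638672), 0.29298657178878784)
reg 0.56 4431 307.501692620176 256.3899796885579 ((550.57421875, -219.6993408203125), (47.987064361572266, 97.49337768554688), 88.8066635131836)
cam [ 0.4201 -0.2186  0.2678]
[ 0.5031 -0.2185  0.0984] [[ 0.0039 -0.0053  1.    ]
 [-0.0029  1.      0.0053]
 [-1.     -0.003   0.0038]] 23.1 [-0.4118  0.3752  1.9003 -0.0015  0.8613 -1.9868]
```

View pics/w6.png

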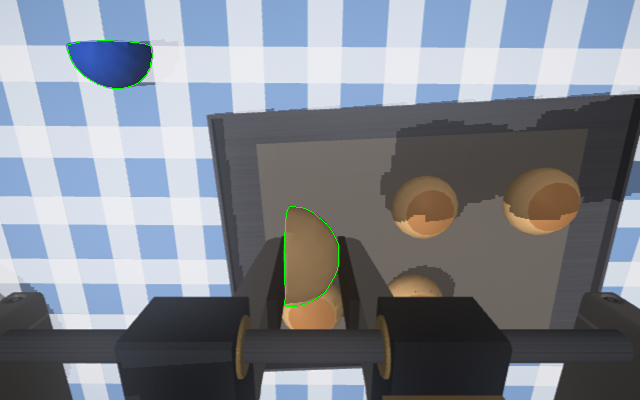

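The half is held: the fingers stopped at 28 mm on the 29 mm piece. Carrying it to the empty near end of the tub.

```bash
python3 -m inch '[-0.02,0.03,-0.005,0,0,0, -0.015,0.05,-0.006,0,0,0, 0,0.055,-0.006,0,0,0, 0,0.055,-0.006,0,0,0, 0,0.055,-0.006,0,0,0, 0,0.055,-0.006,0,0,0, 0,0.055,-0.006,0,0,0, 0,0.055,-0.006,0,0,0, 0,0.05,-0.006,0,0,0, 0,0.025,-0.004,0,0,0]'; python3 -m inch '[0,0,0,0,0,0, 0,0,0,0,0,0, 0,0,0,0,0,0, 0,0,0,0,0,0, 0,0,0,0,0,0, 0,0,0,0,0,0, 0,0,0,0,0,0, 0,0,0,0,0,0, 0,0,0,0,0,0, 0,0,0,0,0,0]'
python3 look.py half_mid w7
```

```text
time_s: 24.35
ee_pos: [0.4379, 0.2789, 0.1249]
eef_rot: [[-0.004, -0.001, 1.0], [-0.004, 1.0, 0.001], [-1.0, -0.004, -0.004]]
force: [-0.2, -0.8, -0.3]
grip_width: 0.307
time_s: 25.6
ee_pos: [0.4369, 0.2762, 0.123]
eef_rot: [[-0.007, 0.0, 1.0], [-0.007, 1.0, -0.0], [-1.0, -0.007, -0.007]]
force: [0.5, -0.4, 0.4]
grip_width: 0.309
tip 0.68 [0.4364 0.2779 0.1377] [316. 262.]
reg 0.8 4462 307.67794710891974 256.2736441057822 ((497.07257080078125, 273.30450439453125), (54.3356819152832, 106.45284271240234), 89.6716079711914)
cam [0.3565 0.2769 0.2935]
[0.4369 0.2762 0.123 ] [[-0.007  -0.      1.    ]
 [-0.0068  1.     -0.    ]
 [-1.     -0.0068 -0.007 ]] 25.75 [ 0.5622  0.3041  1.9392 -0.0026  0.9078 -1.007 ]
```

View pics/w7.png

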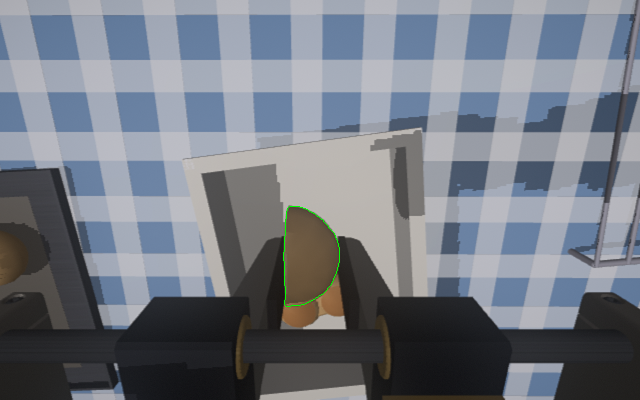

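```bash
python3 -m inch '[0,0,0.007,0,-0.4,0.4, 0,0,0,0,0,0, 0.03,0,0,0,0,0, 0.03,0,0,0,0,0, 0.02,0,0,0,0,0, 0.01,0,0,0,0,0, 0.005,0,0,0,0,0, 0,0,0,0,0,0, 0,0,0,0,0,0, 0,0,0,0,0,0]'
```

```text
time_s: 27.0
ee_pos: [0.4473, 0.2775, 0.0277]
eef_rot: [[0.005, 0.001, 1.0], [0.004, 1.0, -0.001], [-1.0, 0.004, 0.005]]
force: [0.7, 1.3, -0.4]
grip_width: 0.31
```

```bash
python3 -m inch '[0.006,0,0,0,0,0, 0.006,0,0,0,0,0, 0.004,0,0,0,0,0, 0,0,0,0,0,0, 0,0,0,0,0,0, 0,0,0,0,0,0, 0,0,0,0,0,0, 0,0,0,0,0,0, 0,0,0,0,0,0, 0,0,0,0,0,0]';  python3 -m inch '[0,0,0,0,0,0, 0,0,0,0,0,0, 0,0,0,0,0,0, 0,0,0,0,0,0, 0,0,0,0,0,0, -0.015,0,0,0,0,0, -0.03,0,0,0,0,0, -0.04,0,0,0,0,0, -0.04,0,0,0,0,0, -0.04,0,0,0,0,0]' 0.05; python3 -m inch '[0,-0.03,0,0,0,0, 0,-0.05,0,0,0,0, 0,-0.05,0,0,0,0, 0,-0.05,0,0,0,0, 0,-0.05,0,0,0,0, 0,-0.05,0,0,0,0, 0,-0.03,0,0,0,0, 0,0,0,0,0,0, 0,0,0,0,0,0, 0,0,0,0,0,0]'
python3 - <<'E'
from h import *
for n in ("top","side"):
    c=cams.capture(n); cv2.imwrite(f"pics/{n}9.png",c["frame"])
    for q in ("twin_mid","half_mid"):
        for r in cams.tip_of(q,c)[:3]: print(n,q,round(r["confidence"],2),w(r["centre"],c))
print(get_obs()["joint_velocities"])
E
```

```text
time_s: 28.25
ee_pos: [0.4478, 0.2779, 0.0113]
eef_rot: [[0.006, 0.001, 1.0], [0.004, 1.0, -0.001], [-1.0, 0.004, 0.006]]
force: [-0.3, 0.7, -0.2]
grip_width: 0.308
time_s: 29.5
ee_pos: [0.4451, 0.2761, 0.1822]
eef_rot: [[0.003, 0.001, 1.0], [0.002, 1.0, -0.001], [-1.0, 0.002, 0.003]]
force: [0.9, 1.0, 0.3]
grip_width: 0.547
time_s: 30.75
ee_pos: [0.4482, -0.0397, 0.1942]
eef_rot: [[0.021, -0.002, 1.0], [0.008, 1.0, 0.002], [-1.0, 0.008, 0.021]]
force: [-0.3, 0.3, -0.5]
grip_width: 0.546
top twin_mid 0.98 [0.53686887 0.27898837 0.02009405]
top half_mid 0.81 [0.44633869 0.27643648 0.0176685 ]
top half_mid 0.73 [ 0.39490103 -0.36449018  0.01739367]
side twin_mid 0.43 [0.5338835  0.279859   0.02436025]
side half_mid 0.92 [ 0.39590683 -0.3671715   0.01990616]
side half_mid 0.55 [0.44562839 0.27460299 0.02293519]
[-0.00528629  0.00055238 -0.00083699 -0.00091218 -0.0005519   0.00182545]
```

View pics/top9.png

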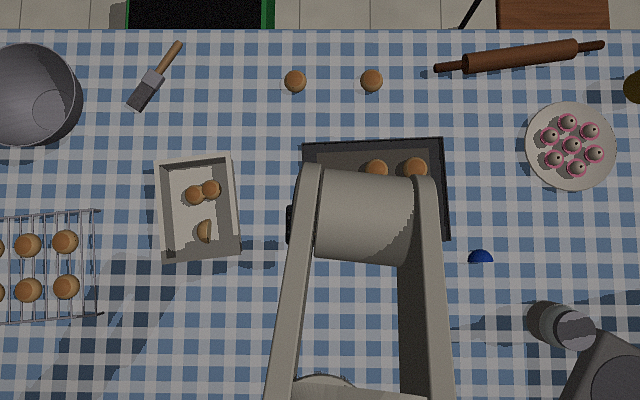

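View pics/side9.png

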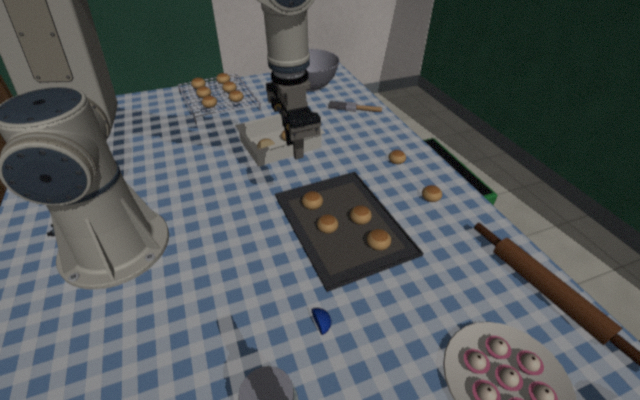

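The top view shows the twin (203,191) and the half (205,231) both flat in the tub. The side view shows the four good biscuits still on the tray, and the arm is clear of everything.

```bash
python3 -c "
from plant import ticket; print(ticket.finish_job())"
```

```text
the job is handed in; nothing more can be done
None
```

I put the fused double biscuit in the white rejects tub first, then the broken half, and handed the job in at about 31 s of the 59 s allowed.

- **Tub and tray:** the last top picture shows both pieces lying flat in the tub, the twin at about (0.537, 0.279) and the half at (0.446, 0.276). The last side picture shows the four good round biscuits still on the tray. In that picture the gripper partly hides the tub, but the networks still placed both pieces there, within 5 mm of the top view.
- **Blue look-alike:** it was not touched. Its measured position matches the start to within a few millimetres.
- **Arm:** it stood clear, 0.19 m above the table, and was at rest when I handed the job in. The wrist force stayed within a few newtons at every reading I took, which was at the end of each move.
- **Disagreements:** at the start the network reported the tub as a "half" with 0.59 confidence. I discarded that after checking the picture. The different views put the half's position up to 7 mm apart, so I used a middle value, and the grip closed on it at the expected width.

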